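# Seat the wide slot-car chassis on its setup-block pin

### The job

Two bare brass slot-car chassis lie on the raised step of the aluminium setup block. Nudge the wide one forward along the block, without picking it up, until its big round hole drops over a locating pin and it lies flat on the lower level, pointing roughly straight along the block. Leave the narrow chassis where it is.

Things in the scene. Friction and masses are not known exactly. Their poses are not given: they have to be found in the camera images.
- wide_chassis: wide brass chassis, 106 x 84 mm, plate 5 mm thick. Origin: axis of its 30 mm round hole, at the underside; x forward (away from the robot), z up. Near edge at x = -35 mm, with a lip along it (4 mm thick, top 12 mm above the underside) to push on; far end at x = 71 mm, 52 mm wide there, with a steel axle (top 15 mm up). Starts flat on the block's raised step, behind one of the pins, left or right.
- narrow_chassis: the other brass chassis, to be left alone: 46 mm wide, 115 mm long, from 35 mm behind its origin to 80 mm ahead. Origin: axis of its 30 mm hole, at the underside; x forward. It lies on the same raised step, behind the other pin.
- pin_left (a point): foot of the left upright pin (12 mm thick, tapered tip 10.5 mm up) on the block's lower level, 18 mm above the table. x forward along the fixed aluminium block, y left, z up. The raised step is 12 mm above this point (pin tip 1.5 mm below it) and spans 185 to 43 mm behind the pin; no side walls. A chassis slid forward runs over the pin, tips slightly nose-down, then drops flat.
- pin_right (a point): foot of the right pin, the same as the left one, 110 mm beside it (towards -y of the block). The block is 230 mm wide; its flat lower level reaches 90 mm ahead of the pins.
Mind the look-alikes: they are no part of the job. Leave any turquoise or white look-alike of the wide_chassis alone.

How it is judged:
By the outcome, as a careful person would: the job done as asked, in the order asked, and still so for the second after the job is handed in, with the robot touching nothing.
It also fails if it takes over 32 s, if anything falls off the work surface, if the arm or the gripper's body presses on something with over 40 N, if the wrist force passes 120 N, or if a joint passes its speed limit or range.

### The arm

A 7-joint arm with a two-finger parallel gripper is mounted at the origin on the work surface. World frame = base frame: x ahead of the robot, y to its left, z up, the work surface at z = 0. Lengths are in m, angles in degrees, forces in N, time in s.
With the tool pointing down it reaches from about 0.35 to 0.9 m from the base axis. Payload 7.2 kg.
Tool frame: the origin (TCP) lies at the very end of the fingers, on their centre line; the grasp point (between the pads) lies arm.grasp_offset behind it (arm.grasp_offset is the distance from the TCP to the grasp point, in m); z points along the fingers, y is the direction in which the jaws open and shut (so a half turn about z gives the same grasp; the last joint's range is limited). The gripper opens to 85 mm and grips with 20 to 120 N. Pads are 22 mm wide; open, the fingers measure 114 mm over their backs; the gripper's body (76 mm by 85 mm) begins 54 mm behind the grasp point. The pads swing forward as they close: fully open they stand 13 mm farther back than shut.
Start: joints at [-69.798, 23.554, -0.728, 91.456, 0.321, 64.991, -4.71], TCP at [0.255, 0.57, 0.231] pointing down, gripper open.
Joint ranges: [-169.25, 169.25], [-16.82, 113.86], [-84.01, 82.57], [7.8, 145.47], [-59.2, 239.2], [7.22, 106.19], [-163.78, 163.78]. Speed limits (degrees/s): [136.94, 136.94, 172.46, 172.46, 180, 180, 180].

### API

Orientations are given as [roll, pitch, yaw] about the fixed x, y, z axes, in that order (R = Rz(yaw) Ry(pitch) Rx(roll)).
In Python, from station import arm gives the robot as it stands.
- The arm moves only by the tool send_rows, never from a script. Its argument "rows" is a list of rows, each a list of 3 entries, a list of its own where there are three numbers: the shift along the tool's x, y, z scaled (see below), then the turn, a rotation vector about the tool's x, y, z scaled (see below), then the opening, from 0 (shut) to 1 (fully open). A call has 1 to 12 rows; each row is the pose to reach, as a shift and turn from the pose measured when the call began, along the tool's axes at that moment, turning the shorter way round; what a row does not reach only later rows make up. The controller multiplies each number of a shift by 0.15 m and each number of a turn by 180 degrees. A row lasts 1/10 s, in which the tool goes at most 50 mm and 8.59 degrees, less where a joint would pass 70% of its speed; a pose out of reach is approached as far as the arm can. A call with a number of a shift or a turn outside -1 to 1 is refused whole. A call with a gripper value outside its range is refused whole. The fingers move at their own pace and stop on an object; "grip_force" is the grip in N (left out, the last holds). Time passes only in rows, so rows that repeat a pose let the fingers close. It gives the time, the measured TCP pose, the force and the opening at its end, in the units of the state.
- arm.read_state(): the state, without advancing time (a new reading comes with each control period).
- arm.grab_frame(name): name is "scene" or "top" or "wrist"; returns the picture (480x640x3 uint8, red, green, blue); there is no depth.
- arm.camera_model(name): a dict with "fx", "fy", "cx", "cy" (pixels), "position" and "rotation" of the camera in the world; the wrist camera has in their place "T_tool_cam" (4x4, takes a point from camera to tool coordinates, whose origin is the TCP and whose axes are the flange's). Camera axes: x right, y up, looking along -z (the intrinsics and any distortion apply to the point x, -y, -z); pixel columns grow to the right and rows downward; lengths in m; the calibration is good to about 2 mm. A picture is of the moment at which its call begins: read the wrist's pose just before it. camera_model takes no time and is no camera call.
- arm.close_job(): hands the job in, once; it reports no verdict.
Trained networks look in the newest picture that a camera, given by its name, has taken for a name from the list of things; names that differ only in an ending like _2 or _b are one class to them, and where a whole thing is asked for, a point or a joint stands for the part that bears it (a point fixed in the world has none). Each returns a list of dicts, best first, with "p" (0 to 1); they miss things now and then, are a little off and sometimes report something else, mostly with a low value. They report only what shows in the picture. A call takes as long as a camera call. They do not tell look-alikes from the thing itself.
- arm.spot_in(query, camera): "at" ([x, y, z] in m, in the coordinates of the camera as it stood for that picture, good to about 4 mm: the middle of the surface that is visible of it).
- arm.outline_of(query, camera): "pixels" (480x640 bool, what is visible of it).
The state is a dict: "time": time; "qpos": joint angles; "qvel": joint speeds; "effort": joint torques, N m; "tool_pos": TCP position; "eef_rot": TCP orientation; "wrist_force": force on the tool from outside, world axes, zero at the start; "ft_torque": the same for the moment, N m; "finger_gap": finger opening in m.
Only numpy, scipy, OpenCV 4.12 (cv2) and the standard library are available. Lean on these libraries where they do the work, as an engineer would, in place of code of your own. Each camera call takes 0.05 s, during which the arm holds its last target.

## Working session

There is one attempt and no reset: what is moved stays moved. The work goes in short steps, Python scripts to look and compute and a tool call to move; the robot and the scene stay as the last step left them, time stands still between calls to the robot, and variables do not carry over. Pictures are saved under pics/ and viewed, and the job is handed in when it is done.

Besides the shell and the picture viewer there is one more tool, called after "Request:" in YAML: its name, and indented under it one key for each argument. send_rows: Moves the arm, as the interface text tells. Its arguments: {"type":"object","properties":{"rows":{"type":"array","items":{"type":"array"}},"grip_force":{"type":"number"}},"required":["rows"]}

```bash
ls; mkdir -p pics; python3 - <<'E'
from station import arm
import cv2
s=arm.read_state();print(s)
print(arm.grasp_offset)
for n in("scene","top"):
    im=arm.grab_frame(n);cv2.imwrite(f"pics/{n}0.png",im[:,:,::-1]);print(n,arm.camera_model(n))
    for q in("wide_chassis","narrow_chassis","pin_left"):
        for d in arm.spot_in(q,n)[:4]:
            c=arm.camera_model(n)
            import numpy as np
            print(n,q,d["p"],np.round(np.array(c["rotation"])@np.array(d["at"])+c["position"],4))
print(arm.camera_model("wrist"))
E
```

```text
pics
{'time': 0.0, 'qpos': array([-69.7976704 ,  23.60025588,  -0.73025255,  91.50479568,
         0.31924179,  64.99050279,  -4.70975236]), 'qvel': array([ 0.02032431,  0.02238499,  0.0656293 ,  0.00602505,  0.09147618,
       -0.03137717,  0.02220902]), 'effort': array([-9.39652055e-04, -6.00623059e+01,  6.81747012e-01, -2.99422520e+01,
        1.38241594e-02,  1.04419776e-02,  2.77125616e-05]), 'tool_pos': array([0.25511102, 0.57000994, 0.23044496]), 'eef_rot': array([-1.79906550e+02,  4.42374189e-03,  1.55892544e+02]), 'wrist_force': array([ 0.12471076, -0.12976231, -1.02314308]), 'ft_torque': array([-0.02937006, -0.00853827,  0.03676912]), 'finger_gap': 0.08550078236043276}
0.0187
scene {'fx': 489.4624230771912, 'fy': 489.4624230771912, 'cx': 319.2368992125664, 'cy': 238.63046015835303, 'position': array([ 1.12231056, -0.20415366,  0.54738105]), 'rotation': array([54.72320114, -0.61742383, 62.39118394])}
scene wide_chassis 0.97 [-65.6967 -67.0231 -66.2716]
scene wide_chassis 0.89 [-58.0968 -59.4233 -58.6718]
scene wide_chassis 0.69 [-49.1239 -50.4504 -49.6988]
scene narrow_chass
[... 308 characters left out ...]
])}
top wide_chassis 0.78 [77.8569 77.5722 78.3383]
top wide_chassis 0.69 [77.239  76.9544 77.7205]
top wide_chassis 0.64 [76.8444 76.5598 77.3259]
top narrow_chassis 0.88 [78.5551 78.2704 79.0365]
top pin_left 0.75 [80.1925 79.9078 80.6739]
{'fx': 406.5902357912167, 'fy': 406.5902357912167, 'cx': 323.75392152955885, 'cy': 241.41438544074327, 'T_tool_cam': array([[-1.31032978e-04,  9.61526078e-01,  2.74713639e-01,
         6.84103908e-02],
       [ 9.99999767e-01,  3.10143592e-04, -6.08554438e-04,
        -4.87727339e-04],
       [-6.70341637e-04,  2.74713495e-01, -9.61525895e-01,
        -1.43021137e-01],
       [ 0.00000000e+00,  0.00000000e+00,  0.00000000e+00,
         1.00000000e+00]])}
```

View pics/scene0.png

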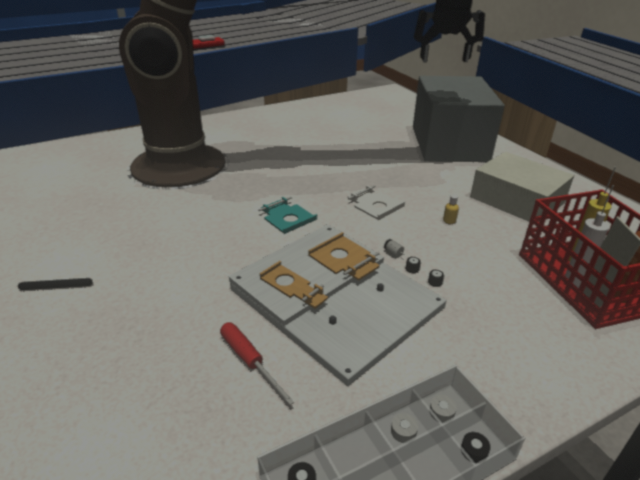

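View pics/top0.png

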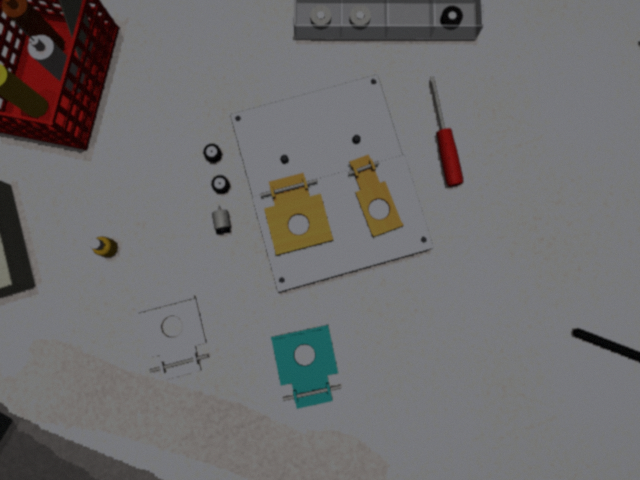

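Top view: the wide chassis is the left brass one, with its hole at about (298,224) behind the left pin at (285,159). The narrow one is on the right, hole at (379,209). The turquoise and white look-alikes lie on the table. Next I'll measure.

```bash
cat > h.py <<'E'
import numpy as np,cv2
from scipy.spatial.transform import Rotation as R
from station import arm
def cam(n):
    c=arm.camera_model(n);
    if n=="wrist":
        s=arm.read_state();T=np.eye(4);T[:3,:3]=R.from_euler('xyz',s['eef_rot'],degrees=True).as_matrix();T[:3,3]=s['tool_pos']
        T=T@np.array(c['T_tool_cam']);Rm,p=T[:3,:3],T[:3,3]
    else: Rm=R.from_euler('xyz',c['rotation'],degrees=True).as_matrix();p=np.array(c['position'])
    return c,Rm,p
def ray(n,uv,C=None):
    c,Rm,p=C or cam(n)
    return p,Rm@np.array([(uv[0]-c['cx'])/c['fx'],-(uv[1]-c['cy'])/c['fy'],-1.])
def atz(n,uv,z,C=None):
    p,d=ray(n,uv,C);return p+d*(z-p[2])/d[2]
def tri(r):
    A=np.zeros((3,3));b=np.zeros(3)
    for p,d in r:
        d=d/np.linalg.norm(d);M=np.eye(3)-np.outer(d,d);A+=M;b+=M@p
    return np.linalg.solve(A,b)
def proj(n,P,C=None):
    c,Rm,p=C or cam(n);q=Rm.T@(np.array(P)-p);return np.array([c['cx']+c['fx']*q[0]/-q[2],c['cy']-c['fy']*q[1]/-q[2]])
E
cat > m.py <<'E'
from h import *
import sys
for n in("scene","top"):
    im=arm.grab_frame(n)
    c,Rm,p=cam(n)
    for q in("wide_chassis","narrow_chassis","pin_left"):
        for d in arm.spot_in(q,n)[:3]: print(n,q,d["p"],np.round(Rm@np.array(d["at"])+p,4))
    hsv=cv2.cvtColor(im,cv2.COLOR_RGB2HSV)
    m=((hsv[...,0]>10)&(hsv[...,0]<28)&(hsv[...,1]>110)&(hsv[...,2]>80)).astype(np.uint8)
    if n=="scene": m[:200]=0;m[:,:230]=0;m[:,410:]=0
    else: m[:130]=0;m[:,:240]=0;m[:,430:]=0
    cs,h=cv2.findContours(m,cv2.RETR_CCOMP,cv2.CHAIN_APPROX_NONE)
    for i,k in enumerate(cs):
        a=cv2.contourArea(k)
        if a>60:
            mm=cv2.moments(k);u=(mm['m10']/mm['m00'],mm['m01']/mm['m00'])
            print(n,"hole" if h[0][i][3]>=0 else "outer",a,np.round(u,2),"z.035:",np.round(atz(n,u,.035),4))
    g=cv2.resize(im[180:320,220:420] if n=="scene" else im[70:300,210:440],None,fx=4 if n=="scene" else 2.6,fy=4 if n=="scene" else 2.6,interpolation=cv2.INTER_CUBIC)
    cv2.imwrite(f"pics/{n}z.png",g[:,:,::-1])
E
python3 m.py
```

```text
scene wide_chassis 0.94 [0.3377 0.1355 0.0041]
scene wide_chassis 0.81 [0.5503 0.1538 0.0357]
scene wide_chassis 0.6 [0.3759 0.3246 0.0047]
scene narrow_chassis 0.71 [0.5754 0.0404 0.0327]
scene pin_left 0.66 [0.6433 0.0838 0.0178]
scene outer 926.5 [291.17 283.9 ] z.035: [0.574  0.0381 0.035 ]
scene hole 221.5 [284.32 279.9 ] z.035: [0.5601 0.0324 0.035 ]
scene outer 168.5 [365.03 269.29] z.035: [0.5959 0.1636 0.035 ]
scene outer 1120.0 [339.67 254.22] z.035: [0.5405 0.1464 0.035 ]
scene hole 176.5 [338.81 253.45] z.035: [0.5379 0.1461 0.035 ]
top wide_chassis 0.84 [0.3704 0.3276 0.0044]
top wide_chassis 0.79 [0.5481 0.1547 0.0384]
top wide_chassis 0.65 [0.3321 0.1401 0.0066]
top narrow_chassis 0.8 [0.5726 0.0512 0.0333]
top pin_left 0.94 [0.6168 0.1029 0.0194]
top outer 3499.5 [295.92 215.82] z.035: [0.5437 0.1553 0.035 ]
top hole 400.0 [298.16 224.14] z.035: [0.5317 0.152  0.035 ]
top hole 181.5 [288.57 187.82] z.035: [0.5844 0.1662 0.035 ]
top outer 1906.0 [375.06 199.87] z.035: [0.5671 0.0424 0.035 ]
top hole 398.5 [378.48 208.89] z.035: [0.554  0.0376 0.035 ]
```

View pics/topz.png

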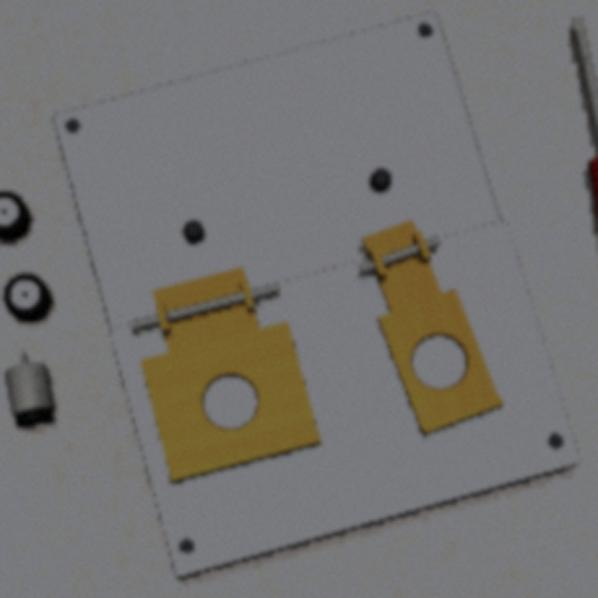

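View pics/scenez.png

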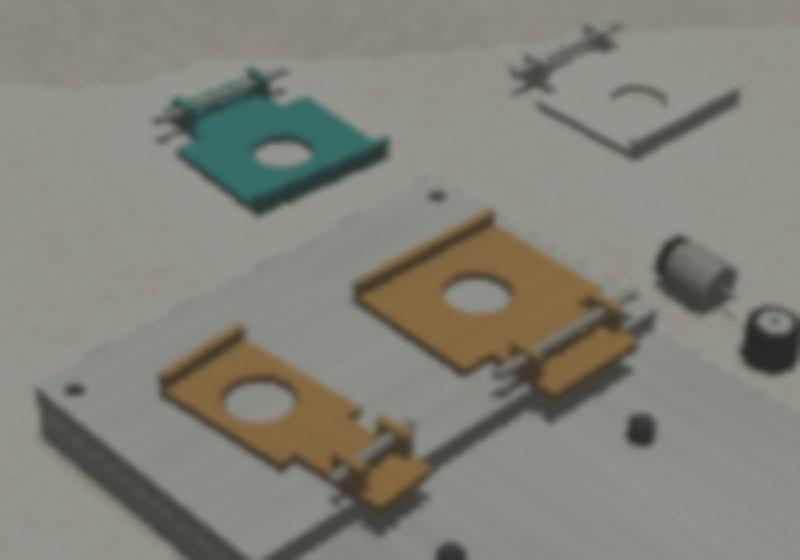

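```bash
cat > m2.py <<'E'
from h import *
def dark(im,u,r=7):
    x,y=int(round(u[0])),int(round(u[1]));g=im[y-r:y+r+1,x-r:x+r+1].mean(2);w=np.clip(np.median(g)*.7-g,0,None)
    yy,xx=np.mgrid[y-r:y+r+1,x-r:x+r+1];return np.array([(w*xx).sum(),(w*yy).sum()])/w.sum()
t=arm.grab_frame("top");s=arm.grab_frame("scene")
T={"pl":(284.6,159.2),"pr":(356.2,139.2),"s1":(238,118.3),"s2":(374,81.6),"s3":(281.8,280),"s4":(423.7,239.5)}
P={}
for k,u in T.items():
    v=dark(t,u);P[k]=atz("top",v,.025 if k[0]=="p" else (.018 if k in("s1","s2") else .03));print(k,np.round(v,2),np.round(P[k],4))
for k,u in {"pl":(380.2,287.5),"pr":(332.5,320)}.items():
    v=dark(s,u);X=atz("scene",v,.0235);print("scene",k,v,np.round(X,4),"tri",np.round(tri([ray("top",dark(t,T[k])),ray("scene",v)]),4))
def yaw(a,b): d=b-a;return np.degrees(np.arctan2(d[1],d[0]))
print("block yaw pins",yaw(P["pr"],P["pl"])-90,yaw(P["s2"],P["s1"])-90,yaw(P["s4"],P["s3"])-90,yaw(P["s3"],P["s1"]),yaw(P["s4"],P["s2"]))
print("hole tri wide",tri([ray("top",(298.16,224.14)),ray("scene",(338.81,253.45))]))
# chassis edges in the top view
hsv=cv2.cvtColor(t,cv2.COLOR_RGB2HSV)
m=((hsv[...,0]>10)&(hsv[...,0]<28)&(hsv[...,1]>110)&(hsv[...,2]>80)).astype(np.uint8);m[:130]=0;m[:,:240]=0;m[:,345:]=0
cs,_=cv2.findContours(m,cv2.RETR_EXTERNAL,cv2.CHAIN_APPROX_NONE);k=max(cs,key=cv2.contourArea)[:,0,:].astype(float)
W=np.array([atz("top",u,.035)[:2] for u in k])
by=15;H=np.array([.5317,.152])
for it in range(4):
    c,s_=np.cos(np.radians(by)),np.sin(np.radians(by));L=(W-H)@np.array([[c,-s_],[s_,c]])
    out=[]
    e=L[(L[:,0]<-.025)&(abs(L[:,1])<.034)];f=np.polyfit(e[:,1],e[:,0],1);out.append(-np.degrees(np.arctan(f[0])));off=[f[1]]
    for sg in(1,-1):
        e=L[(sg*L[:,1]>.034)&(L[:,0]>-.027)&(L[:,0]<.027)];f=np.polyfit(e[:,0],e[:,1],1);out.append(np.degrees(np.arctan(f[0])));off.append(f[1])
    print("yaw",by,out,off);by+=np.mean(out)
E
python3 m2.py
```

```text
pl [284.1  159.17] [0.6291 0.1737 0.025 ]
pr [355.81 139.27] [0.6593 0.0688 0.025 ]
s1 [237.44 117.96] [0.6937 0.2441 0.018 ]
s2 [373.03  81.21] [0.7511 0.0421 0.018 ]
s3 [281.3  279.59] [0.4532 0.1754 0.03  ]
s4 [423.22 239.2 ] [ 0.5112 -0.0262  0.03  ]
scene pl [379.74370639 287.30127639] [0.6346 0.1685 0.0235] tri [0.6303 0.1731 0.0185]
scene pr [332.18323652 319.9960358 ] [0.6649 0.0634 0.0235] tri [0.6607 0.0673 0.0182]
block yaw pins 16.050404590572356 15.868060254878117 16.04610014271701 15.9386055017984 15.894221131719892
hole tri wide [0.53200768 0.15111702 0.02947835]
yaw 15 [np.float64(0.09243612418338955), np.float64(0.43192115424687516), np.float64(0.01800715621138865)] [np.float64(-0.0332545235633234), np.float64(0.04054644842826579), np.float64(-0.0403841852255213)]
yaw 15.180788144880552 [np.float64(-0.08826742814628646), np.float64(0.25124658345014794), np.float64(-0.2923293887585458)] [np.float64(-0.03325451950550761), np.float64(0.04054568572634015), np.float64(-0.04036333203461458)]
yaw 15.137671400395657 [np.float64(-0.0451708584217031), np.float64(0.2943362416579371), np.float64(-0.24923946287674864)] [np.float64(-0.03325449043613215), np.float64(0.04054583101179207), np.float64(-0.04036318818175759)]
yaw 15.137646707182153 [np.float64(-0.045146176762396455), np.float64(0.2943609193589198), np.float64(-0.24921478502233269)] [np.float64(-0.03325449042487459), np.float64(0.04054583110156869), np.float64(-0.040363188105913474)]
```

Both cameras agree on the layout: the pin is about 100 mm ahead of the wide hole and 6 mm to the right of its path. The block yaw is about 16° and the chassis about 15.1°. The scene and top views differ by about 5 mm in absolute height, so I'll refine with the wrist camera. First I'll move over the area behind the chassis.

```bash
cat > go.py <<'E'
from h import *
import sys
x,y,z,yw=map(float,sys.argv[1:5])
s=arm.read_state();M=R.from_euler('xyz',s['eef_rot'],degrees=True)
d=M.inv().apply(np.array([x,y,z])-s['tool_pos'])
t=(M.inv()*R.from_euler('xyz',[180,0,yw],degrees=True)).as_rotvec(degrees=True)
print("t",s['time'],"pos",s['tool_pos'],s['eef_rot'],"F",s['wrist_force'],s['finger_gap']);print("shift",np.round(d/.15,4),"turn",np.round(t/180,4),"m",d)
E
python3 go.py .455 .131 .15 15.2; python3 go.py .455 .131 .23 15.2
```

```text
t 0.9 pos [0.25532199 0.57046994 0.23130225] [ 1.79998797e+02 -3.01634044e-04  1.55888518e+02] F [0.26892867 0.09045805 0.76959002] 0.08572355126013056
shift [-2.4119 -2.1304  0.542 ] turn [ 0.     -0.      0.7816] m [-0.36178635 -0.31955778  0.08129364]
t 0.9 pos [0.25532199 0.57046994 0.23130225] [ 1.79998797e+02 -3.01634044e-04  1.55888518e+02] F [0.26892867 0.09045805 0.76959002] 0.08572355126013056
shift [-2.4119 -2.1304  0.0086] turn [ 0.     -0.      0.7816] m [-0.36178593 -0.3195561   0.00129364]
```

Request:
send_rows:
  rows:
    - [[-0.25,-0.22,0],[0,0,0.04],0]
    - [[-0.5,-0.44,0],[0,0,0.08],0]
    - [[-0.75,-0.66,0],[0,0,0.12],0]
    - [[-1,-0.88,0],[0,0,0.16],0]
    - [[-1,-0.88,0],[0,0,0.2],0]

```text
time: 1.4
tool_pos: [0.3422, 0.382, 0.2318]
eef_rot: [180.0, 0.1, 119.1]
wrist_force: [0.2, 0.4, -0.4]
finger_gap: 0.0131
```

```bash
python3 go.py .455 .131 .23 15.2
```

```text
t 1.4 pos [0.34223137 0.38199272 0.23183752] [1.79975623e+02 1.38685106e-01 1.19071311e+02] F [ 0.16246278  0.35628614 -0.37849611] 0.01310776485773482
shift [-1.8277 -0.156   0.0166] turn [8.000e-04 4.000e-04 5.771e-01] m [-0.27416034 -0.02339633  0.00249118]
```

Request:
send_rows:
  rows:
    - [[-0.25,-0.02,0],[0,0,0.04],0]
    - [[-0.5,-0.04,0],[0,0,0.08],0]
    - [[-0.75,-0.06,0],[0,0,0.12],0]
    - [[-1,-0.08,0],[0,0,0.16],0]
    - [[-1,-0.09,0],[0,0,0.2],0]

```text
time: 1.9
tool_pos: [0.4056, 0.2394, 0.2327]
eef_rot: [179.8, 0.1, 82.4]
wrist_force: [-0.9, 1.2, 0.6]
finger_gap: 0.0002
```

```bash
python3 go.py .455 .131 .15 15.2
```

```text
t 1.9 pos [0.40560768 0.23939283 0.23265366] [1.79821931e+02 1.32084860e-01 8.23649948e+01] F [-0.94081753  1.15118227  0.57574597] 0.00015585492571646
shift [-0.6712  0.4207  0.5539] turn [1.300e-03 1.000e-04 3.731e-01] m [-0.10067871  0.06309781  0.08308248]
```

Request:
send_rows:
  rows:
    - [[-0.2,0.12,0.05],[0,0,0.045],0]
    - [[-0.4,0.25,0.15],[0,0,0.09],0]
    - [[-0.6,0.38,0.3],[0,0,0.135],0]
    - [[-0.67,0.42,0.45],[0,0,0.18],0]
    - [[-0.67,0.42,0.55],[0,0,0.225],0]
    - [[-0.67,0.42,0.55],[0,0,0.27],0]
    - [[-0.67,0.42,0.55],[0,0,0.315],0]
    - [[-0.67,0.42,0.55],[0,0,0.36],0]
    - [[-0.67,0.42,0.55],[0,0,0.373],0]
    - [[-0.67,0.42,0.55],[0,0,0.373],0]

```text
time: 2.9
tool_pos: [0.455, 0.1314, 0.1507]
eef_rot: [179.8, -0.1, 15.2]
wrist_force: [0.5, -0.1, -1.2]
finger_gap: -0.0002
```

```bash
cat > w.py <<'E'
from h import *
import sys
C=cam("wrist");im=arm.grab_frame("wrist");s=arm.read_state();print(s['time'],s['tool_pos'],s['eef_rot'])
np.save("wc.npy",np.hstack([C[1],C[2][:,None]]))
cv2.imwrite(f"pics/{sys.argv[1]}.png",im[:,:,::-1])
E
python3 w.py w1
```

```text
2.95 [0.45497596 0.13138724 0.15070423] [ 1.79814406e+02 -1.30219579e-01  1.53136997e+01]
```

View pics/w1.png

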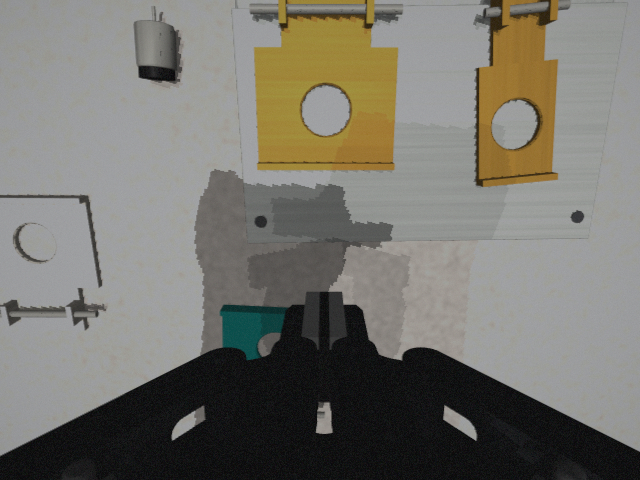

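Wrist view: the fingertips are at about (324,292). The wide chassis's lip is at row 166 (columns 258–394) and its hole is at (326,110).

```bash
cat > a.py <<'E'
from h import *
im=cv2.imread("pics/w1.png");W=np.load("wc.npy");C=(arm.camera_model("wrist"),W[:,:3],W[:,3])
for nm,u,z in[("hole",(326,110),.035),("lipL",(258,169),.042),("lipR",(394,169),.042),("nhole",(516,124),.035),("s3",(261,221.5),.03),("s4",(577,216.5),.03),("tip",(324,292),.15)]: print(nm,np.round(atz("wrist",u,z,C),4))
print("axle row check", atz("wrist",(326,8),.043,C))
E
python3 a.py
```

```text
hole [0.5326 0.1496 0.035 ]
lipL [0.4882 0.1807 0.042 ]
lipR [0.51   0.1002 0.042 ]
nhole [0.5552 0.0351 0.035 ]
s3 [0.4533 0.1726 0.03  ]
s4 [ 0.5115 -0.0291  0.03  ]
tip [0.4642 0.1327 0.15  ]
axle row check [0.58394404 0.16367944 0.043     ]
```

```bash
python3 go.py .4737 .1337 .06 15.2
```

```text
t 2.95 pos [0.45497596 0.13138724 0.15070423] [ 1.79814406e+02 -1.30219579e-01  1.53136997e+01] F [0.13618702 0.7239031  0.22040379] -0.00031488045559834553
shift [0.1231 0.0161 0.605 ] turn [ 0.001  -0.0007  0.0006] m [0.01846384 0.00242048 0.09075475]
```

Request:
send_rows:
  rows:
    - [[0.05,0.01,0.2],[0,0,0],0]
    - [[0.1,0.016,0.45],[0,0,0],0]
    - [[0.12,0.016,0.6],[0,0,0],0]
    - [[0.12,0.016,0.605],[0,0,0],0]
    - [[0.12,0.016,0.605],[0,0,0],0]

```text
time: 3.45
tool_pos: [0.4732, 0.1332, 0.0602]
eef_rot: [179.8, -0.1, 15.3]
wrist_force: [0.3, -0.1, -0.7]
finger_gap: 0.0002
```

```bash
python3 w.py w2
```

```text
3.5 [0.47365356 0.13343825 0.06085057] [ 1.79816412e+02 -1.66155272e-01  1.53251926e+01]
```

View pics/w2.png

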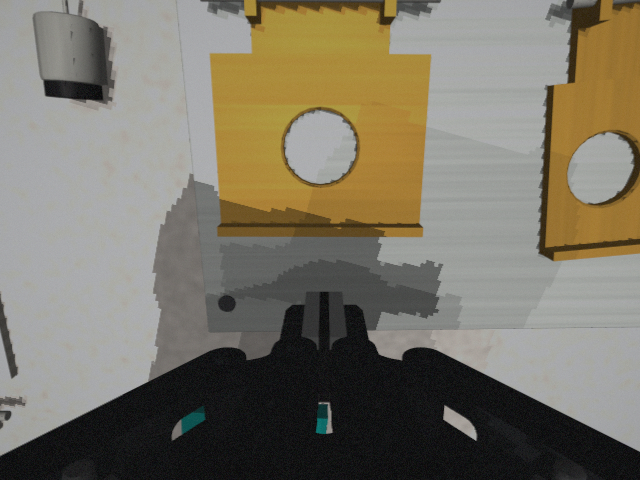

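```bash
cat > b.py <<'E'
from h import *
W=np.load("wc.npy");C=(arm.camera_model("wrist"),W[:,:3],W[:,3])
for nm,u,z in[("hole",(320.5,146),.035),("lipL",(218,236),.042),("lipR",(422,235.5),.042),("s3",(227,303.5),.03)]: print(nm,np.round(atz("wrist",u,z,C),4))
# height: same point from the earlier wrist place
C1=None
s=[0.45497596,0.13138724,0.15070423];e=[1.79814406e+02,-1.30219579e-01,1.53136997e+01]
T=np.eye(4);T[:3,:3]=R.from_euler('xyz',e,degrees=True).as_matrix();T[:3,3]=s;T=T@np.array(C[0]['T_tool_cam']);C1=(C[0],T[:3,:3],T[:3,3])
for n,a,b in[("lipL",(258,170),(218,236)),("lipR",(394,169.5),(422,235.5)),("s3",(261,221.5),(227,303.5)),("hole",(326,110),(320.5,146))]: print(n,np.round(tri([ray("wrist",a,C1),ray("wrist",b,C)]),4))
E
python3 b.py; python3 go.py .4737 .1337 .036 15.2
```

```text
hole [0.5332 0.1498 0.035 ]
lipL [0.4877 0.181  0.042 ]
lipR [0.5099 0.1002 0.042 ]
s3 [0.4531 0.1729 0.03  ]
lipL [0.4874 0.1809 0.0414]
lipR [0.5097 0.1    0.0412]
s3 [0.4535 0.1727 0.0308]
hole [0.5328 0.1497 0.0266]
t 3.5 pos [0.47365356 0.13343825 0.06085057] [ 1.79816412e+02 -1.66155272e-01  1.53251926e+01] F [ 0.3042717  -0.30021671  0.2999108 ] -0.00011184267829010925
shift [ 0.0003 -0.0021  0.1657] turn [ 0.001  -0.0009  0.0007] m [ 4.18985971e-05 -3.19796184e-04  2.48498979e-02]
```

Lip top at 41 mm and step at 31 mm match the text. Lowering to tip z ≈ 36 mm, then pushing part of the way.

Request:
send_rows:
  rows:
    - [[0,0,0.08],[0,0,0],0]
    - [[0,0,0.15],[0,0,0],0]
    - [[0,0,0.166],[0,0,0],0]
    - [[0.03,0,0.166],[0,0,0],0]
    - [[0.06,0,0.166],[0,0,0],0]
    - [[0.08,0,0.166],[0,0,0],0]
    - [[0.1,0,0.166],[0,0,0],0]
    - [[0.12,0.001,0.166],[0,0,0],0]

```text
time: 4.3
tool_pos: [0.4908, 0.1379, 0.036]
eef_rot: [179.8, -0.1, 15.3]
wrist_force: [-2.9, 0.5, 1.8]
finger_gap: 0.0001
```

```bash
python3 go.py .4737 .1337 .036 15.2
```

```text
t 4.3 pos [0.4907924  0.13793468 0.03600408] [ 1.79827999e+02 -9.72616665e-02  1.53279631e+01] F [-2.85955063  0.47185384  1.82560087] 5.985569271996186e-05
shift [-0.1174 -0.0029 -0.0002] turn [ 0.001  -0.0005  0.0007] m [-1.76037934e-02 -4.34144243e-04 -2.71058888e-05]
```

Request:
send_rows:
  rows:
    - [[0.03,0.0014,0],[0,0,0],0]
    - [[0.06,0.003,0],[0,0,0],0]
    - [[0.09,0.0045,0],[0,0,0],0]
    - [[0.12,0.006,0],[0,0,0],0]
    - [[0.15,0.0075,0],[0,0,0],0]
    - [[0.18,0.009,0],[0,0,0],0]
    - [[0.21,0.0105,0],[0,0,0],0]
    - [[0.24,0.012,0],[0,0,0],0]
    - [[0.27,0.0135,0],[0,0,0],0]
    - [[0.3,0.015,0],[0,0,0],0]
    - [[0.33,0.0165,0],[0,0,0],0]
    - [[0.36,0.018,0],[0,0,0],0]

```text
time: 5.5
tool_pos: [0.5439, 0.1497, 0.0362]
eef_rot: [179.8, -0.1, 15.3]
wrist_force: [-2.4, -0.5, 0.8]
finger_gap: 0.0
```

```bash
python3 w.py w3; python3 - <<'E'
from h import *
cv2.imwrite("pics/t3.png",arm.grab_frame("top")[:,:,::-1])
E
```

```text
5.55 [0.54485833 0.14988784 0.03625538] [ 1.79817457e+02 -1.64817272e-01  1.53310699e+01]
```

View pics/w3.png

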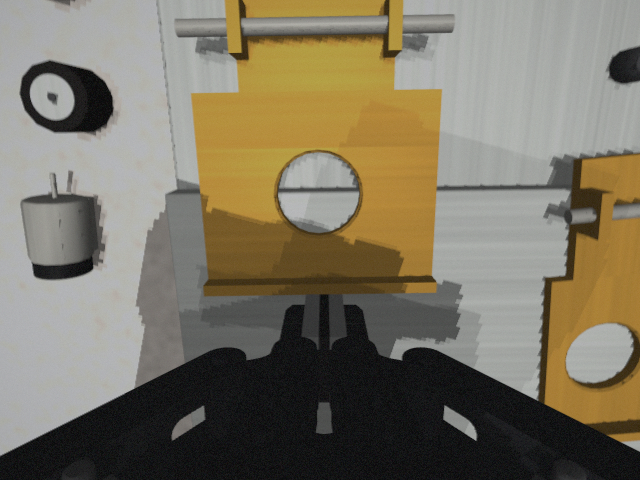

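View pics/t3.png

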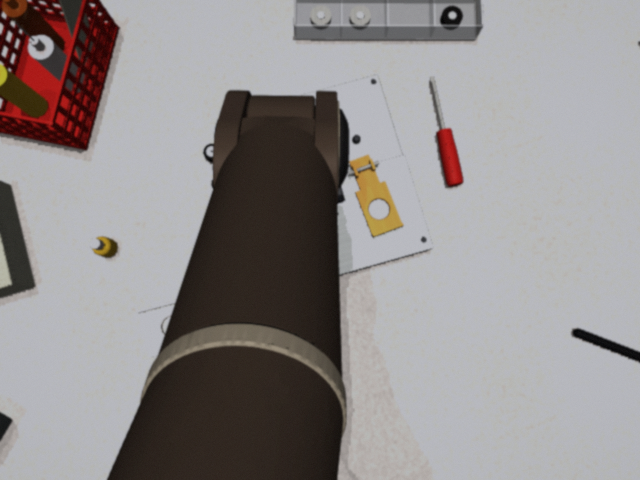

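```bash
cat > c.py <<'E'
from h import *
W=np.load("wc.npy");C=(arm.camera_model("wrist"),W[:,:3],W[:,3])
H=atz("wrist",(319,192),.035,C);print("hole",H)
a=np.radians(15.96);u=np.array([np.cos(a),np.sin(a)]);n=np.array([-u[1],u[0]])
for nm,p in[("steppt",(320,188)),("stepL",(200,189)),("stepR",(560,187))]:
    X=atz("wrist",p,.03,C);print(nm,X,(X[:2]-H[:2])@u,(X[:2]-H[:2])@n)
X=atz("wrist",(627,66),.025,C);print("pr",X,"pl est",X[:2]+.11*n, ((X[:2]+.11*n)-H[:2])@u,((X[:2]+.11*n)-H[:2])@n)
P=np.array([.6306,.1715]);print("pl est0",(P-H[:2])@u,(P-H[:2])@n)
E
python3 c.py
```

```text
hole [0.58943608 0.16281527 0.035     ]
steppt [0.59019955 0.16268419 0.03      ] 0.0006980066503146834 -0.0003359552812590679
stepL [0.57820395 0.20516147 0.03      ] 0.0008445971923018117 0.04380236999478044
stepR [0.61386325 0.07753191 0.03      ] 3.5561554409834766e-05 -0.08871266678182682
pr [0.65955575 0.06949338 0.025     ] pl est [0.62930947 0.17525331] 0.041756466807965194 0.0009947632910128042
pl est0 0.041965221542179576 -0.0029687218480508133
```

Request:
send_rows:
  rows:
    - [[0.025,0.001,0],[0,0,0],0]
    - [[0.05,0.002,0],[0,0,0],0]
    - [[0.075,0.003,0],[0,0,0],0]
    - [[0.1,0.004,0],[0,0,0],0]
    - [[0.125,0.005,0],[0,0,0],0]
    - [[0.15,0.005,0],[0,0,0],0]
    - [[0.15,0.005,0],[0,0,0],0]

```text
time: 6.3
tool_pos: [0.5674, 0.1553, 0.0364]
eef_rot: [179.8, -0.2, 15.3]
wrist_force: [0.2, 0.7, 0.1]
finger_gap: 0.0001
```

```bash
python3 w.py w4
```

```text
6.35 [0.56715717 0.15516365 0.03638929] [179.80648492  -0.22805703  15.32725309]
```

View pics/w4.png

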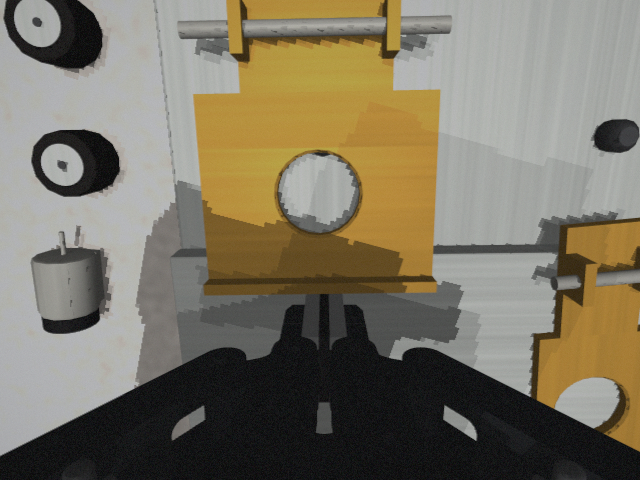

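The left pin is showing at the front of the hole (322,153), laterally centred to about 1 mm. Pushing on until it drops.

Request:
send_rows:
  rows:
    - [[0.02,0,0],[0,0,0],0]
    - [[0.04,0,0],[0,0,0],0]
    - [[0.06,0.001,0],[0,0,0],0]
    - [[0.08,0.001,0],[0,0,0],0]
    - [[0.09,0.001,0],[0,0,0],0]
    - [[0.1,0.001,0],[0,0,0],0]
    - [[0.1,0.001,0],[0,0,0],0]

```text
time: 7.05
tool_pos: [0.582, 0.1591, 0.0365]
eef_rot: [179.8, -0.3, 15.3]
wrist_force: [-0.2, 1.0, 0.2]
finger_gap: 0.0002
```

```bash
python3 w.py w5
```

```text
7.1 [0.58181061 0.1590053  0.03648199] [179.80410504  -0.24051405  15.3298407 ]
```

View pics/w5.png

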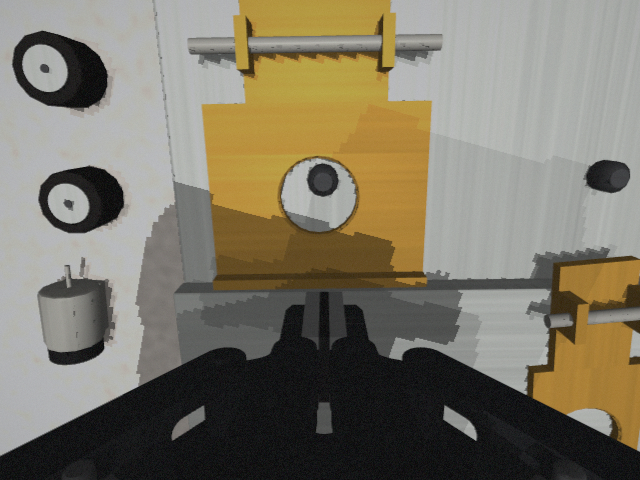

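The chassis has dropped: the lip went from 232 to 212 px wide, about 12 mm lower, and the pin stands in the hole at (322,180). I'll back the arm off and verify.

Request:
send_rows:
  rows:
    - [[-0.05,0,0],[0,0,0],0]
    - [[-0.1,0,-0.05],[0,0,0],0]
    - [[-0.2,0,-0.3],[0,0,0],0]
    - [[-0.3,0,-0.6],[0,0,0],0]
    - [[-0.5,0,-0.85],[0,0,0],0]
    - [[-0.75,0,-1],[0,0,0],0]
    - [[-1,0,-1],[0,0,0],0]
    - [[-1,0,-1],[0,0,0],0]

```text
time: 7.9
tool_pos: [0.4315, 0.1182, 0.1862]
eef_rot: [-180.0, -0.1, 15.3]
wrist_force: [0.2, 0.6, -0.0]
finger_gap: 0.0001
```

Request:
send_rows:
  rows:
    - [[0,-0.3,0],[0,0,0],0]
    - [[0,-0.6,0],[0,0,0],0]
    - [[0,-0.9,0],[0,0,0],0]
    - [[0,-1,0],[0,0,0],0]
    - [[0,-1,0],[0,0,0],0]

```text
time: 8.4
tool_pos: [0.3908, 0.265, 0.1861]
eef_rot: [-180.0, -0.1, 15.6]
wrist_force: [0.4, -1.0, -0.2]
finger_gap: -0.0
```

```bash
python3 m.py
```

```text
scene wide_chassis 0.96 [0.6437 0.1739 0.0212]
scene wide_chassis 0.76 [0.3788 0.3242 0.0039]
scene wide_chassis 0.68 [0.3355 0.1351 0.0046]
scene narrow_chassis 0.6 [0.5767 0.0406 0.0347]
scene pin_left 0.56 [0.6342 0.0837 0.0152]
scene outer 921.5 [291.01 283.81] z.035: [0.5737 0.038  0.035 ]
scene hole 221.5 [284.32 279.9 ] z.035: [0.5601 0.0324 0.035 ]
scene outer 1600.5 [379.94 287.37] z.035: [0.6456 0.1605 0.035 ]
scene hole 203.0 [377.22 285.21] z.035: [0.6392 0.1595 0.035 ]
top wide_chassis 0.8 [0.6401 0.1762 0.0246]
top wide_chassis 0.72 [0.3349 0.2998 0.0037]
top narrow_chassis 0.92 [0.573  0.0517 0.0359]
top pin_left 0.58 [0.5794 0.1003 0.0313]
top outer 2017.0 [374.48 198.13] z.035: [0.5696 0.0432 0.035 ]
top hole 398.5 [378.47 208.9 ] z.035: [0.554  0.0376 0.035 ]
top hole 90.5 [364.52 167.7 ] z.035: [0.6141 0.0571 0.035 ]
top outer 2803.5 [282.79 159.98] z.035: [0.6253 0.1749 0.035 ]
top hole 369.0 [284.04 163.77] z.035: [0.6197 0.173  0.035 ]
```

View pics/topz.png

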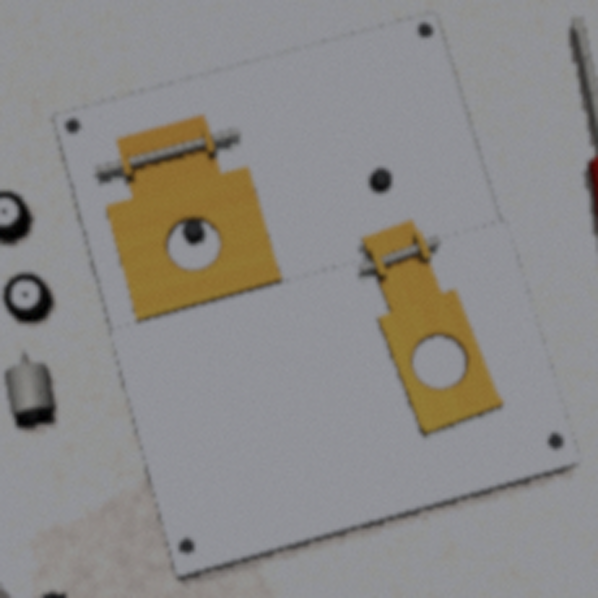

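View pics/scenez.png

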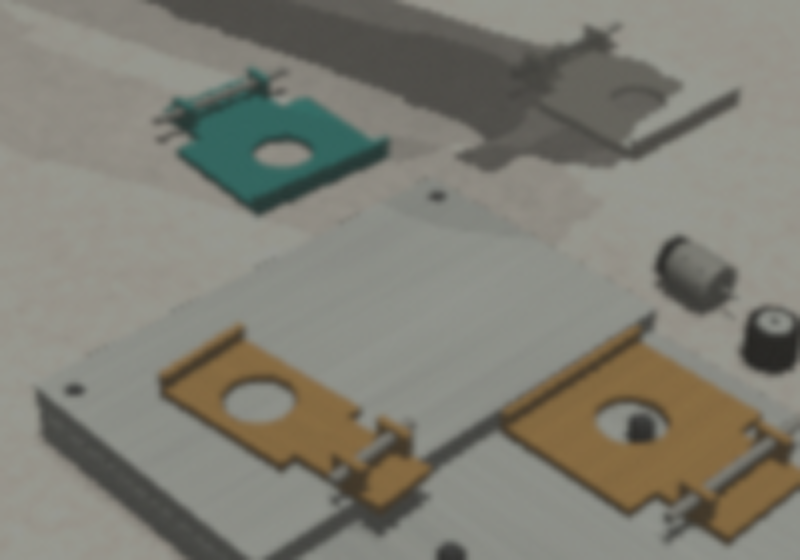

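The wide chassis lies flat with the pin inside its hole. Its lip top is flush with the step edge, which would not be so if it were still hung up on the step. It is parallel to the step, and the narrow chassis's hole is at the same pixel as before. Handing in.

```bash
python3 -c "
from station import arm
print(arm.read_state()['time'],arm.close_job())"
```

```text
the job is handed in; nothing more can be done
8.8 None
```

The wide chassis is now down over the left pin and lies flat on the lower level. I pushed its rear lip with the closed fingertips about 93 mm forward and slightly right, until it dropped. Then I backed the arm clear and handed the job in at 8.8 s.

**Last checks**
- **Seating:** The top and scene views show the left pin inside the hole, roughly 6 mm ahead of its centre. The rear edge clears the step by only about 1 mm.
- **Flatness:** The wrist view shows the rear lip about 12 mm lower, and the scene view shows its top level with the step. The front plate edge measured only about 10 mm lower, possibly because the nose had already tipped slightly before the drop.
- **Direction:** The rear edge is parallel to the step edge by eye. The chassis was about 1° off the block's direction before the push.
- **Narrow chassis:** Its hole is at the same pixels as before in both views (top 378.5, 208.9), and I did not touch the look-alikes.
- **Forces:** No wrist-force reading at the end of a move was above about 4 N.

**One disagreement:** the top and scene cameras differed by about 5 mm in absolute height and position. I used wrist-camera measurements and relative distances within one camera instead.

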